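# Pop open the paint box

### The job

Open the wider of the two grey boxes on the painting table, so that the painter can reach its pots: press the disc near the front of its hatch all the way in, just once, with the tips of the closed fingers on the disc, then draw back and let the hatch pop up by itself; wait a moment to see that it stays open. A second press would lock it again. Leave the narrow box shut, and do not pick up, shift or knock over the mug, jar and bottle.

Things in the scene. Friction and masses are not known exactly. Their poses are not given: they have to be found in the camera images.
- wide_box: the wide box, painted grey steel, fixed to the table, 160 mm wide (its y) by 150 mm deep (its x) and 90 mm high, holding paint pots; origin at the centre of its underside, the front faces its -x and the hatch is hinged along the rear (+x); the front wall is only 70 mm high, the side and rear walls reach 90 mm, 5 mm thick
- wide_press (a point): centre of a flat dark 24 mm steel disc on top of the wide box's aluminium hatch, marking where the latch is pressed: on the hatch's centre line, 30 mm back from its front edge, 108 mm from the hinge, 90.6 mm above the table when shut. It moves with the hatch. Press straight down about 5.5 mm to a firm stop (3 to 5 N moves it, 8 to 12 N at the stop is plenty); a shorter press leaves it latched
- wide_hatch (a joint): angle in rad of the wide box's hatch, a flat plate 146 by 138 mm: 0 shut and latched, about 0.6 popped open (front edge about 80 mm up), about -0.05 pressed in as far as it goes. A spring lifts it once the latch is released and the finger goes up; it follows the finger with at most about 4 N, so draw straight up 110 mm or more. It cannot be pulled open
- wide_cam (a joint): latch crank under the hatch of the wide box, in rad: 0 latched, about 0.66 with the hatch pressed fully in for the first time, about 3.7 to 4.3 released and open; pushing the open hatch down again turns it further: 5.0 half-way down, 6.9 fully in, 7.6 latched shut for good
- narrow_box: the narrow box, painted grey steel, fixed to the table, 100 mm wide (its y) by 150 mm deep (its x) and 90 mm high, holding brushes; origin at the centre of its underside, the front faces its -x and the hatch is hinged along the rear (+x); the front wall is only 70 mm high, the side and rear walls reach 90 mm, 5 mm thick
- narrow_press (a point): centre of a flat dark 24 mm steel disc on top of the narrow box's aluminium hatch, marking where the latch is pressed: on the hatch's centre line, 30 mm back from its front edge, 108 mm from the hinge, 90.6 mm above the table when shut. It moves with the hatch
- narrow_hatch (a joint): angle in rad of the narrow box's hatch, a flat plate 86 by 138 mm: 0 shut and latched, about 0.6 popped open (front edge about 80 mm up), about -0.05 pressed in as far as it goes
- narrow_cam (a joint): latch crank under the hatch of the narrow box, in rad: 0 latched, about 0.66 with the hatch pressed fully in for the first time, about 3.7 to 4.3 released and open; pushing the open hatch down again turns it further: 5.0 half-way down, 6.9 fully in, 7.6 latched shut for good
- brush_mug: white ceramic brush mug, 72 mm across, 95 mm high, with four brushes (fixed in it) reaching to about 215 mm; origin at the centre of its underside
- paint_jar: squat closed glass paint jar with a white cap, 50 mm across, 75 mm high; origin at the centre of its underside
- dot_bottle: grey squeeze bottle with a pointed nozzle, 38 mm across, 100 mm high; origin at the centre of its underside
Mind the look-alikes: they are no part of the job. What is shaped like the dot_bottle but blue or orange is not meant.

How it is judged:
On the way, in this order (a step that is already met when the one before it is completed fails the run):
1. the wide box's hatch is pressed in by the fingers, on its disc (within 30 mm of its centre) (value of joint wide_hatch below -0.03 rad and contact force between the fingers and wide_box above 1 N and horizontal distance between the grasp point and wide_press below 0.03 m), for 0.02 s.
2. the hatch has popped open by itself and stays so untouched for a moment (value of joint wide_hatch above 0.45 rad and value of joint wide_cam below 5 rad and contact force between each of the arm, the fingers and wide_box below 0.1 N), for 0.5 s.
At the end, for the whole second after the job is handed in: The wide box's hatch stands open on its own, more than 0.45 rad, at rest, after one single press (cam between 2.5 and 5.0); the narrow box's hatch is shut (under 0.05 rad, cam under 0.66); mug, jar and bottle stand upright within 20 mm of where they were (value of joint wide_hatch above 0.45 rad and value of joint wide_cam between 2.5 and 5 rad and velocity of joint wide_hatch between -0.1 and 0.1 rad/s and value of joint narrow_hatch below 0.05 rad and value of joint narrow_cam below 0.66 rad and distance of each of brush_mug, paint_jar, dot_bottle from where it was at the start of the episode below 0.02 m and angle between each of brush_mug, paint_jar, dot_bottle's own z axis and vertical below 0.35 rad); the robot touches nothing.
It fails at once if the open wide hatch was pushed back down: more than one press (value of joint wide_cam above 5 rad).
It fails at once if the narrow box's latch was pressed to its release (value of joint narrow_cam above 0.66 rad).
It fails at once if the brush mug was shifted more than 20 mm, lifted or tipped (distance of brush_mug from where it was at the start of the episode above 0.02 m or angle between brush_mug's own z axis and vertical above 0.35 rad).
It fails at once if the paint jar was shifted more than 20 mm, lifted or tipped (distance of paint_jar from where it was at the start of the episode above 0.02 m or angle between paint_jar's own z axis and vertical above 0.35 rad).
It fails at once if the dot bottle was shifted more than 20 mm, lifted or tipped (distance of dot_bottle from where it was at the start of the episode above 0.02 m or angle between dot_bottle's own z axis and vertical above 0.35 rad).
It also fails if it takes over 35 s, if anything falls off the work surface, if the arm or the gripper's body presses on something with over 40 N, if the wrist force passes 120 N, or if a joint passes its speed limit or range.

### The arm

A 6-joint arm with a two-finger parallel gripper is mounted at the origin on the work surface. World frame = base frame: x ahead of the robot, y to its left, z up, the work surface at z = 0. Lengths are in m, angles in rad, forces in N, time in s.
With the tool pointing down it reaches from about 0.4 to 0.825 m from the base axis. Payload 7 kg.
Tool frame: the origin (TCP) lies at the centre of the arm's flange, where the gripper is bolted on; the fingertips stand 178 mm ahead of it and the grasp point (between the pads) lies 159 mm ahead of it; z points along the fingers, y is the direction in which the jaws open and shut (so a half turn about z gives the same grasp; the last joint's range is limited). The gripper opens to 88 mm and grips with 3 to 60 N. Pads are 19 mm wide; open, the fingers measure 130 mm over their backs; the gripper's body (78 mm by 193 mm) begins 47 mm behind the grasp point.
Start: joints at [1.599, 0.359, 0.012, 0, -1.224, -0.288], TCP at [0.173, 0.652, 0.405] pointing down, gripper open.
Joint ranges: [-3.07, 3.07], [-1.43, 2.12], [-1.02, 1.25], [-3.03, 1.67], [-3.05, -0], [-3.03, 3.03]. Speed limits (rad/s): [2.39, 2.39, 3.01, 3.14, 3.14, 3.14].

### API

Orientations are given as [roll, pitch, yaw] about the fixed x, y, z axes, in that order (R = Rz(yaw) Ry(pitch) Rx(roll)).
In Python, from station import * gives the robot as it stands.
- The arm moves only by the tool send_rows, never from a script. Its argument "motion" is a list of rows, each an object with "offset": the shift along the tool's x, y, z in cm, a list of three; "turn": the turn about the tool's z in degrees. In form: [{"offset": [x, y, z], "turn": turn}, ...]. A call has 1 to 8 rows; each row is the pose to reach, as a shift and turn from the pose commanded when the call began, along the tool's axes at that moment; what a row does not reach only later rows make up. A row lasts 1/10 s, in which the tool goes at most 50 mm and 8.59 degrees, less where a joint would pass 70% of its speed; a pose out of reach is approached as far as the arm can. A call with a gripper value outside its range is refused whole. "hand" is the opening, from -1 (shut) to 1 (fully open), set as the call begins (left out, the last holds). The fingers move at their own pace and stop on an object; "squeeze" is the grip in N (left out, the last holds). Time passes only in rows, so rows that repeat a pose let the fingers close. It gives the time, the measured TCP pose, the force and the opening at its end, in the units of the state.
- get_state(): the state, without advancing time (a new reading comes with each control period).
- grab_frame(name): name is "scene" or "top" or "wrist"; returns a dict with "frame" (400x640x3 uint8, blue, green, red), "range_z" (400x640 float32, m along the optical axis (not along the pixel's ray), 0 where there is no reading), "vertical_fov" (degrees; the focal length in pixels is half the picture's height over the tangent of half this angle, whatever the lens; pixels are square), "cx", "cy" (the principal point, pixels), "k1" (the pictures are not rectified: a ray, as slopes to the right and down, at radius r is drawn at 1 + k1 r^2 times it, then the intrinsics apply), "cam_to_world" (4x4, takes a point from camera to world coordinates). Camera axes: x right, y up, looking along -z (the intrinsics and any distortion apply to the point x, -y, -z); pixel columns grow to the right and rows downward; lengths in m; the calibration is good to about 2 mm. A picture is of the moment at which its call begins.
- job_done(): hands the job in, once; it reports no verdict.
The state is a dict: "t": time; "q": joint angles; "qd": joint speeds; "joint_efforts": joint torques, N m; "eef_pos": TCP position; "ee_rot": TCP orientation; "force": force on the tool from outside, world axes, zero at the start; "moment": the same for the moment, N m; "width": finger opening in m.
Only numpy, scipy, OpenCV 4.12 (cv2) and the standard library are available. Lean on these libraries where they do the work, as an engineer would, in place of code of your own. Each camera call takes 0.05 s, during which the arm holds its last target. There are 200 camera calls.

## Working session

There is one attempt and no reset: what is moved stays moved. The work goes in short steps, Python scripts to look and compute and a tool call to move; the robot and the scene stay as the last step left them, time stands still between calls to the robot, and variables do not carry over. Pictures are saved under pics/ and viewed, about 8 in all and at most 12, crops included, and the job is handed in when it is done.

Besides the shell and the picture viewer there is one more tool, called after ">>>" as name(argument=value, ...) on one line, values as JSON. send_rows: Moves the arm, as the interface text tells. Its arguments: {"type":"object","properties":{"motion":{"type":"array"},"hand":{"type":"number"},"squeeze":{"type":"number"}},"required":["motion"]}

```bash
mkdir -p pics; cat > h.py <<'E'
from station import *
import numpy as np, cv2
def pts(f):
    """world points (400x640x3) from range image"""
    h,w=f["range_z"].shape; fl=h/2/np.tan(np.radians(f["vertical_fov"])/2)
    u,v=np.meshgrid(np.arange(w),np.arange(h))
    K=np.array([[fl,0,f["cx"]],[0,fl,f["cy"]],[0,0,1.]])
    uv=np.stack([u,v],-1).reshape(-1,1,2).astype(float)
    s=cv2.undistortPoints(uv,K,np.array([f["k1"],0,0,0.])).reshape(h,w,2)
    z=f["range_z"]; P=np.stack([s[...,0]*z,-s[...,1]*z,-z,np.ones_like(z)],-1)
    W=(P@np.array(f["cam_to_world"]).T)[...,:3]; W[z==0]=np.nan
    return W
E
python3 - <<'E'
from h import *
for n in ("top","scene"):
    f=grab_frame(n); cv2.imwrite(f"pics/{n}0.png",f["frame"]); np.savez(f"{n}0.npz",**f)
    print(n,f["vertical_fov"],f["cx"],f["cy"],f["k1"],np.round(f["cam_to_world"],3).tolist(),(f["range_z"]>0).mean())
s=get_state(); print({k:np.round(v,3).tolist() for k,v in s.items()})
E
```

```text
top 52.95734999848581 317.073684121256 205.4567501725782 0.0005302973518329647 [[0.133, 0.967, -0.219, 0.363], [-0.991, 0.129, -0.031, 0.013], [-0.002, 0.221, 0.975, 1.105], [0.0, 0.0, 0.0, 1.0]] 0.99591015625
scene 44.31958408143061 320.89342758904917 203.61617187401185 -0.09932745630869641 [[0.768, -0.528, 0.363, 1.074], [0.641, 0.633, -0.434, -0.565], [0.0, 0.566, 0.825, 1.251], [0.0, 0.0, 0.0, 1.0]] 0.9960234375
{'t': 0.1, 'q': [1.599, 0.359, 0.011, -0.0, -1.224, -0.288], 'qd': [0.001, -0.003, 0.002, 0.001, 0.001, 0.002], 'joint_efforts': [-0.001, -58.416, 29.375, 7.016, 0.01, -0.0], 'eef_pos': [0.173, 0.652, 0.404], 'ee_rot': [3.14, -0.0, -0.26], 'force': [0.377, -0.759, -0.581], 'moment': [-0.057, 0.03, 0.012], 'width': 0.088}
```

View pics/top0.png

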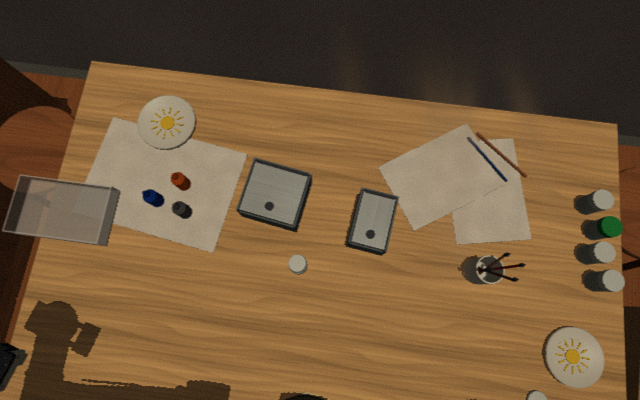

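View pics/scene0.png

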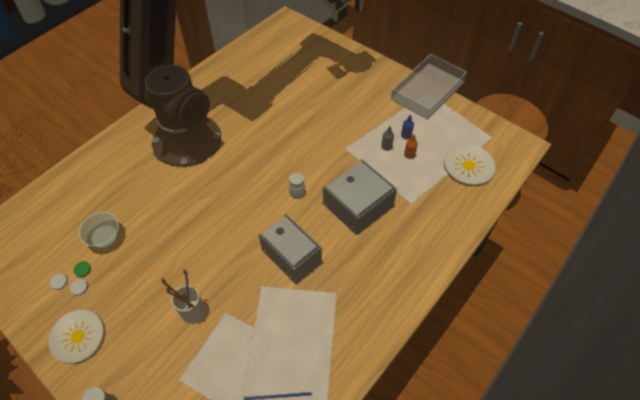

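The top view shows two grey boxes. The wider one is at about (275,194) with its disc at (269,206), and the narrow one is at (373,221) with its disc at (370,234). In the scene view the discs are at (350,179) and (280,231). The jar is at (297,264), just in front of the wide box. The grey bottle is at (181,210), with blue and orange look-alikes next to it, and the mug is at (489,270). By the description the target is the disc at (269,206). I'll measure it in both views and check it in a crop.

```bash
python3 - <<'E'
from h import *
for n,cs in (("top",[(269,206),(370,234)]),("scene",[(350,179),(280,231)])):
    f=dict(np.load(n+"0.npz")); W=pts(f); g=cv2.cvtColor(f["frame"],cv2.COLOR_BGR2GRAY)
    z=W[...,2]; m=((z>.083)&(z<.099)).astype(np.uint8)
    N,L,st,ce=cv2.connectedComponentsWithStats(m)
    for c in cs:
        l=np.bincount(L[c[1]-6:c[1]+7,c[0]-6:c[0]+7].ravel(),minlength=N)[1:].argmax()+1
        P=W[L==l]; r=cv2.minAreaRect((P[:,:2]*1000).astype(np.float32))
        win=np.zeros_like(m); cv2.circle(win,c,9,1,-1)
        gg=g[win>0].astype(float); t,_=cv2.threshold(g[c[1]-8:c[1]+9,c[0]-8:c[0]+9],0,255,cv2.THRESH_OTSU)
        d=(win>0)&(g<t)&(m>0)
        Q=W[d]; print(n,c,"rect mm",np.round(r[0],1),np.round(r[1],1),round(r[2],1),"disc",np.round(np.nanmean(Q,0),4),"extent",np.round(np.ptp(Q[:,:2],axis=0),3),d.sum(),"t",t)
    if n=="top":
        for nm,c in (("jar",(297,264)),("bottle",(181,210)),("mug",(489,270))): print(nm,np.round(np.nanmedian(W[c[1]-2:c[1]+3,c[0]-2:c[0]+3],axis=(0,1)),3))
        cv2.imwrite("pics/crop.png",cv2.resize(f["frame"][140:280,150:410],None,fx=3,fy=3,interpolation=cv2.INTER_CUBIC))
E
```

```text
top (269, 206) rect mm [614.3 161.7] [160.5 150.8] 81.0 disc [0.5732 0.1689 0.0899] extent [0.022 0.022] 60 t 85.0
top (370, 234) rect mm [ 575.8 -104.7] [100.3 151.5] 82.7 disc [ 0.5343 -0.0982  0.0896] extent [0.022 0.021] 65 t 90.0
jar [0.435 0.076 0.074]
bottle [0.536 0.401 0.066]
mug [ 0.477 -0.368  0.168]
scene (350, 179) rect mm [614.1 164.4] [166.4 152.2] 81.2 disc [0.5726 0.1708 0.0896] extent [0.023 0.024] 42 t 108.0
scene (280, 231) rect mm [ 575.4 -102.9] [102.9 153.2] 83.0 disc [ 0.5345 -0.0962  0.0901] extent [0.021 0.022] 48 t 109.0
```

View pics/crop.png

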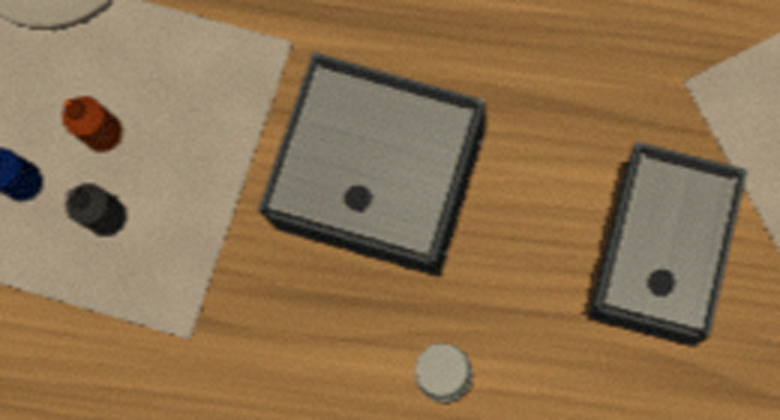

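The crop confirms the choice. The wide box measures 160×151 mm and its disc lies at (0.573, 0.170, 0.090), matching in both views to 2 mm. The narrow box measures 100×151 mm. The jar stands well clear, about 165 mm from the disc. Next I close the fingers and travel over the disc at the present height.

>>> send_rows(motion=[{"offset":[4,2.8,0],"turn":0},{"offset":[8,5.7,0],"turn":0},{"offset":[12,8.5,0],"turn":0},{"offset":[16,11.4,0],"turn":0},{"offset":[20,14.2,0],"turn":0},{"offset":[24,17,0],"turn":0},{"offset":[28,19.9,0],"turn":0},{"offset":[32,22.8,0],"turn":0}], hand=-1, squeeze=20)

```text
t: 0.9
eef_pos: [0.4249, 0.348, 0.4046]
ee_rot: [3.142, 0.0, -0.259]
force: [0.7, 0.6, 0.1]
width: 0.0294
```

>>> send_rows(motion=[{"offset":[4,2.8,0],"turn":0},{"offset":[8,5.7,0],"turn":0},{"offset":[12,8.5,0],"turn":0},{"offset":[16,11.4,2],"turn":0},{"offset":[19,13.5,4],"turn":0},{"offset":[19,13.5,6],"turn":0},{"offset":[19,13.5,6],"turn":0},{"offset":[19,13.5,6],"turn":0}])

```text
t: 1.7
eef_pos: [0.573, 0.1706, 0.3447]
ee_rot: [3.141, 0.001, -0.26]
force: [0.5, 0.6, 0.5]
width: 0.0001
```

```bash
python3 - <<'E'
from h import *
s=get_state(); print({k:np.round(s[k],4).tolist() for k in ("t","eef_pos","ee_rot","force","width")})
R=cv2.Rodrigues(np.zeros(3))[0]
from scipy.spatial.transform import Rotation as Ro
R=Ro.from_euler("xyz",s["ee_rot"]).as_matrix()
tgt=np.array([.573,.170,.0906])
print("tip->disc, tool cm",np.round(R.T@(tgt-s["eef_pos"])*100-[0,0,17.8],2))
ims=[]
for n in ("wrist","scene"):
    f=grab_frame(n); ims.append(f["frame"]); np.savez(n+"1.npz",**f)
ims[1]=cv2.resize(ims[1][60:260,220:540],(640,400))
cv2.imwrite("pics/pre.png",cv2.resize(np.vstack(ims),(480,600)))
E
```

```text
{'t': 1.7, 'eef_pos': [0.573, 0.1706, 0.3447], 'ee_rot': [3.1406, 0.0005, -0.2597], 'force': [0.5135, 0.602, 0.469], 'width': 0.0001}
tip->disc, tool cm [0.02 0.03 7.61]
```

View pics/pre.png

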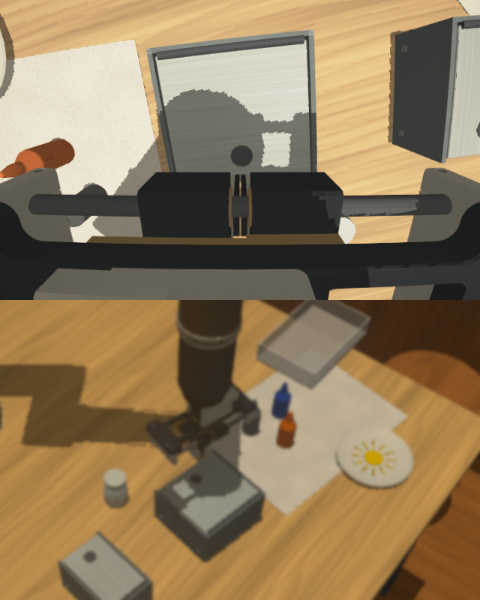

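The wrist view shows the closed fingers on the wide box's centre line, with the disc at (241,156) just beyond the tips. The scene view shows the gripper over the wide box with the jar clear. The computed gap is 76 mm straight down. I'll descend to about 6 mm above the disc.

>>> send_rows(motion=[{"offset":[0,0,2],"turn":0},{"offset":[0,0,4],"turn":0},{"offset":[0,0,6],"turn":0},{"offset":[0,0,7],"turn":0},{"offset":[0,0,7],"turn":0},{"offset":[0,0,7],"turn":0}])

```text
t: 2.4
eef_pos: [0.5733, 0.1711, 0.2759]
ee_rot: [-3.141, -0.001, -0.259]
force: [-0.1, -0.3, 0.1]
width: 0.0003
```

```bash
python3 - <<'E'
from h import *
s=get_state(); print({k:np.round(s[k],4).tolist() for k in ("t","eef_pos","ee_rot","force","width")})
E
```

```text
{'t': 2.4, 'eef_pos': [0.5733, 0.1711, 0.2759], 'ee_rot': [-3.1407, -0.0012, -0.2588], 'force': [-0.1012, -0.3104, 0.1485], 'width': 0.0003}
```

>>> send_rows(motion=[{"offset":[0,0,0.4],"turn":0},{"offset":[0,0,0.7],"turn":0},{"offset":[0,0,0.9],"turn":0},{"offset":[0,0,1.0],"turn":0},{"offset":[0,0,1.0],"turn":0}])

```text
t: 2.9
eef_pos: [0.5732, 0.1705, 0.2647]
ee_rot: [-3.141, -0.0, -0.26]
force: [0.5, 0.1, 0.8]
width: 0.0005
```

>>> send_rows(motion=[{"offset":[0,0,0.1],"turn":0},{"offset":[0,0,0.2],"turn":0},{"offset":[0,0,0.2],"turn":0}])

```text
t: 3.2
eef_pos: [0.5732, 0.1706, 0.2633]
ee_rot: [-3.141, -0.001, -0.26]
force: [-2.1, 0.3, 8.9]
width: 0.0008
```

>>> send_rows(motion=[{"offset":[0,0,0.05],"turn":0},{"offset":[0,0,0.05],"turn":0}])

```text
t: 3.4
eef_pos: [0.5732, 0.1706, 0.2631]
ee_rot: [-3.141, -0.001, -0.259]
force: [-2.7, 0.0, 7.7]
width: 0.0006
```

>>> send_rows(motion=[{"offset":[0,0,0.05],"turn":0},{"offset":[0,0,0.05],"turn":0},{"offset":[0,0,0.05],"turn":0}])

```text
t: 3.7
eef_pos: [0.5732, 0.1705, 0.2629]
ee_rot: [-3.141, -0.001, -0.259]
force: [-2.6, 0.0, 12.1]
width: 0.0003
```

The height has stalled at 5.7 mm in and the force has risen to 12 N, so the disc is at its firm stop. Now I draw straight up.

>>> send_rows(motion=[{"offset":[0,0,-1.5],"turn":0},{"offset":[0,0,-4],"turn":0},{"offset":[0,0,-7],"turn":0},{"offset":[0,0,-10],"turn":0},{"offset":[0,0,-13],"turn":0},{"offset":[0,0,-15],"turn":0},{"offset":[0,0,-15],"turn":0},{"offset":[0,0,-15],"turn":0}])

```text
t: 4.5
eef_pos: [0.5727, 0.1703, 0.4113]
ee_rot: [-3.141, 0.001, -0.26]
force: [-0.7, 0.0, -0.3]
width: 0.0009
```

>>> send_rows(motion=[{"offset":[0,0,0],"turn":0},{"offset":[0,0,0],"turn":0},{"offset":[0,0,0],"turn":0},{"offset":[0,0,0],"turn":0},{"offset":[0,0,0],"turn":0},{"offset":[0,0,0],"turn":0},{"offset":[0,0,0],"turn":0},{"offset":[0,0,0],"turn":0}])

```text
t: 5.3
eef_pos: [0.5731, 0.1705, 0.4117]
ee_rot: [-3.142, -0.0, -0.26]
force: [0.2, -0.2, 0.0]
width: 0.0005
```

```bash
python3 - <<'E'
from h import *
s=get_state(); print({k:np.round(s[k],4).tolist() for k in ("t","eef_pos","force")})
f=grab_frame("scene"); W=pts(f); g=f["frame"]
for n,c in (("wide",(.614,.163)),("narrow",(.576,-.103))):
    d=np.hypot(W[...,0]-c[0],W[...,1]-c[1]); m=(d<.075 if n=="wide" else d<.045)&(W[...,2]>.05)&(W[...,2]<.18)
    P=W[m]; print(n,len(P),"z max/percentiles",np.round(np.percentile(P[:,2],[50,90,99,100]),3))
t=grab_frame("top"); T=pts(t)
for nm,c in (("jar",(297,264)),("bottle",(181,210)),("mug",(489,270))): print(nm,np.round(np.nanmedian(T[c[1]-2:c[1]+3,c[0]-2:c[0]+3],axis=(0,1)),3))
cv2.imwrite("pics/post.png",cv2.resize(np.vstack([cv2.resize(g[60:310,200:600],(640,400)),t["frame"]]),(480,600)))
E
```

```text
{'t': 5.3, 'eef_pos': [0.5731, 0.1705, 0.4117], 'force': [0.1629, -0.1764, 0.0007]}
wide 2138 z max/percentiles [0.127 0.157 0.166 0.17 ]
narrow 741 z max/percentiles [0.089 0.092 0.095 0.099]
jar [0.436 0.076 0.075]
bottle [0.535 0.401 0.066]
mug [ 0.477 -0.368  0.167]
```

View pics/post.png

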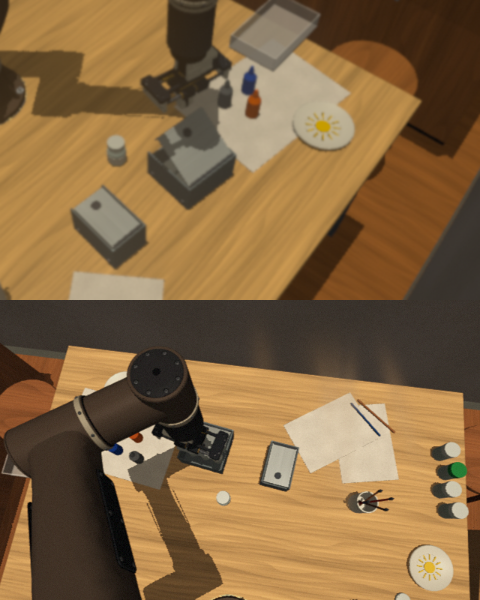

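The hatch is up at (190,145) in the scene half of the picture. Its front edge is at z ≈ 0.17, which is 80 mm above shut, or about 0.6 rad. The narrow box at (108,225) is still shut, and the mug, jar and bottle haven't moved. I'll wait a little longer, re-check, and then hand in.

>>> send_rows(motion=[{"offset":[0,0,-2],"turn":0},{"offset":[0,0,-2],"turn":0},{"offset":[0,0,-2],"turn":0},{"offset":[0,0,-2],"turn":0},{"offset":[0,0,-2],"turn":0},{"offset":[0,0,-2],"turn":0},{"offset":[0,0,-2],"turn":0},{"offset":[0,0,-2],"turn":0}])

```text
t: 6.2
eef_pos: [0.573, 0.1705, 0.4315]
ee_rot: [3.141, 0.0, -0.26]
force: [-0.2, -0.4, 0.3]
width: 0.0003
```

```bash
python3 - <<'E'
from h import *
W=pts(grab_frame("scene")); d=np.hypot(W[...,0]-.614,W[...,1]-.163)
z=W[...,2][(d<.075)&(W[...,2]>.05)&(W[...,2]<.18)]
p=np.percentile(z,[50,90,99]); print(np.round(p,3), np.round(get_state()["force"],2))
if p[2]>.155: print("done",job_done())
E
```

```text
[0.127 0.158 0.166] [-0.03  1.79  0.08]
the job is handed in; nothing more can be done
done None
```

The wide box's hatch is open and the job is handed in. I pressed its disc once with the closed fingertips, 5.7 mm in to the firm stop at about 12 N. I then drew straight up 150 mm, and the hatch popped up by itself.

- **Wide hatch:** the front edge stood at about z = 0.17 m, roughly 0.6 rad open. It had not changed when I measured again 0.9 s later. I judged this from the depth images; the joint and cam values can't be read directly.
- **Everything else:** before the last small lift, the narrow box was still shut (top at about 0.09 m), and the jar, bottle and mug were within 1 mm of where they started.
- **Odd reading:** the last force reading showed 1.8 N sideways, with nothing near the gripper. The readings just before it were under 0.5 N, so I took it as sensor noise but did not check further. The job was handed in by the same script.

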